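# Take the tall battery pack off the double charger by its side catches

### The arm

A 6-joint arm with a two-finger parallel gripper is mounted at the origin on the work surface. World frame = base frame: x ahead of the robot, y to its left, z up, the work surface at z = 0. Lengths are in m, angles in degrees, forces in N, time in s.
With the tool pointing down it reaches from about 0.35 to 0.8 m from the base axis. Payload 7.3 kg.
Tool frame: the origin (TCP) lies at the very end of the fingers, on their centre line; the grasp point (between the pads) lies 19 mm behind it (manip.pinch_z is the distance from the TCP to the grasp point, in m); z points along the fingers, y is the direction in which the jaws open and shut (so a half turn about z gives the same grasp; the last joint's range is limited). The gripper opens to 85 mm and grips with 20 to 120 N. Pads are 22 mm wide; open, the fingers measure 114 mm over their backs; the gripper's body (76 mm by 85 mm) begins 54 mm behind the grasp point. The pads swing forward as they close: fully open they stand 13 mm farther back than shut.
Start: joints at [-76.834, 19.595, 87.324, -0, 73.075, -8.365], TCP at [0.193, -0.488, 0.231] pointing down, gripper open.
Joint ranges: [-145.02, 145.02], [-44.19, 115.74], [2.07, 154.8], [-57.11, 237.11], [16.16, 152.29], [-177.93, 177.93]. Speed limits (degrees/s): [147.25, 147.25, 180, 180, 180, 180].

### API

Orientations are given as [roll, pitch, yaw] about the fixed x, y, z axes, in that order (R = Rz(yaw) Ry(pitch) Rx(roll)).
In Python, from cell import manip, eyes gives the robot as it stands.
- The arm moves only by the tool servo_tool, never from a script. Its argument "increments" is one flat list of numbers, 7 for each row, row after row: the turn, a rotation vector about the tool's x, y, z normalised to -1 to 1, where 1 is 0.08 rad, then the shift along the tool's x, y, z normalised to -1 to 1, where 1 is 0.04 m, then the gripper's target within -1 to 1 (fully open at 1, half-way at 0, shut at -1). A call has 1 to 8 rows; each row shifts and turns the pose as measured when the row begins, along the tool's axes as they then stand; what a row does not reach is not made up. A row lasts 1/12 s, in which the tool goes at most 41.7 mm and 7.16 degrees, less where a joint would pass 70% of its speed; a pose out of reach is approached as far as the arm can. A call with a number of a shift or a turn outside -1 to 1 is refused whole. A call with a gripper value outside its range is refused whole. The fingers move at their own pace and stop on an object; "grip_force" is the grip in N (left out, the last holds). Time passes only in rows, so rows that do not move let the fingers close. It gives the time, the measured TCP pose, the force and the opening at its end, in the units of the state.
- manip.get_state(): the state, without advancing time (a new reading comes with each control period).
- eyes.camera(name): name is "scene" or "top" or "wrist"; returns a dict with "image" (480x640x3 uint8, red, green, blue), "z_map" (480x640 float32, m along the optical axis (not along the pixel's ray), 0 where there is no reading), "K" (3x3 intrinsics, pixels), "rvec" (rotation vector, rad) and "tvec" (3), from world to camera coordinates, as OpenCV has them. Camera axes: x right, y down, z forward; pixel columns grow to the right and rows downward; lengths in m; the calibration is good to about 2 mm. A picture is of the moment at which its call begins.
- manip.finish_job(): hands the job in, once; it reports no verdict.
Trained networks look in a picture, given as the dict that the camera call returned (one of the last four; its "shot" number tells which), for a name from the list of things; names that differ only in an ending like _2 or _b are one class to them, and where a whole thing is asked for, a point or a joint stands for the part that bears it (a point fixed in the world has none). Each returns a list of dicts, best first, with "score" (0 to 1); they miss things now and then, are a little off and sometimes report something else, mostly with a low value. They report only what shows in the picture. A call takes as long as a camera call. They do not tell look-alikes from the thing itself.
- eyes.search_frame(picture, query): "position" ([x, y, z] in m, in world coordinates, good to about 4 mm: the middle of the surface that is visible of it).
- eyes.trace(picture, query): "pixels" (480x640 bool, what is visible of it).
- eyes.tip_of(picture, query): "position" ([x, y, z] in m, in world coordinates, good to about 4 mm: a listed point, or the origin of a listed thing).
The state is a dict: "clock": time; "joints": joint angles; "dq": joint speeds; "effort": joint torques, N m; "eef_pos": TCP position; "ee_rot": TCP orientation; "wrist_force": force on the tool from outside, world axes, zero at the start; "ft_torque": the same for the moment, N m; "width": finger opening in m.
Only numpy, scipy, OpenCV 4.12 (cv2) and the standard library are available. Lean on these libraries where they do the work, as an engineer would, in place of code of your own. Each camera call takes 0.05 s, during which the arm holds its last target. There are 200 camera calls.

### The job

The cordless carver needs its big battery: take the taller of the two packs off the double charger. Pinch the catches on both its sides together, keep them pinched while you draw the pack straight along its rails and out of their open end, then lift it about 10 cm and finish still holding it there, level and still, by the two catches. Leave the slim pack seated in its bay, and do not disturb the carver, the gouge or the wooden gourd.

Things in the scene. Friction and masses are not known exactly. Their poses are not given: they have to be found in the camera images.
- charger: Grey double charger, screwed down (never moves). Origin on the bench under the line through both seated packs' catches, midway between the bays; x along the rails from their open end (robot's side) to its back, y across the bays, z up. Spans x -60 to 85, y +-118 mm; deck 30 mm above the bench, hump at x 52 to 85 is 50 mm high. Either bay may hold the tall pack.
- bay_left (a point): Middle of the bay at charger y = +55 mm, on the deck (z 30 mm). Each bay has two black rails, x -28 to 28 mm, 12 mm high, outer faces 24.5 mm either side of the middle, their lips over the pack's foot (play 2 mm up, 1.5 mm sideways); a stop at x 30. A latch notch in each rail at x = 0. A pack leaves only along -x, free to lift after 56 mm of travel.
- bay_right (a point): The same for the other bay, at charger y = -55 mm.
- tall_pack: The taller battery pack, black, 0.3 to 0.5 kg. Origin at the underside of its foot, midway between its catches, under its centre of mass; axes like the charger's. Seated: origin on the deck at the bay's middle (2 mm play along x). Case x +-43, y +-27, z 13.5 to 62 mm; below it a neck 27 wide and a foot 56 long, 37 wide, 6 mm thick.
- tall_pack_catch_left_face (a point): Centre of the outer face of the tall pack's sprung grey catch on its +y side: pack x 0, y 31.5 (out), z 31 mm, that is 61 mm above the bench when seated. The catch is 18 mm long, 16 mm high and stands 4.5 mm proud of the case: 63 mm over both catches, 54 mm with both flush.
- tall_pack_catch_right_face (a point): The same for the catch on the -y side.
- tall_pack_catch_left (a joint): Travel of the tall pack's +y catch: 0 out (latched), 0.005 m fully in, flush with the case at 0.0045. 3.5 N starts it, 7 N holds it fully in; it springs back when let go. Its lug clears the rail from about 0.004 on; both catches must be in together to free the pack.
- tall_pack_catch_right (a joint): The same for the catch on the -y side.
- slim_pack: The slimmer pack in the other bay, which stays there: same foot, width, length and catches, but its top is at z = 43 mm. Origin and axes as for the tall pack.
- carver: Cordless carving tool without its battery, lying beside the charger, about 270 mm long, 50 mm wide, 50 mm high, blade to +x. Origin at its underside near the middle of the grip. Leave alone.
- gouge: Hand gouge lying behind the charger, 215 mm long, 27 mm high, wooden handle to -x, blade to +x. Origin at the underside near the ferrule. Leave alone.
- gourd: Carved wooden gourd standing beside the charger, 76 mm across, 113 mm high. Origin at the centre of its underside. Leave alone.
Not all that is in view belongs to the job. Leave any orange look-alike of the slim_pack alone.

How it is judged:
By the outcome, as a careful person would: the job done as asked, in the order asked, and still so for the second after the job is handed in, while the arm keeps its last pose, push and grip.
It also fails if it takes over 35 s, if anything falls off the work surface, if the arm or the gripper's body presses on something with over 40 N, if the wrist force passes 120 N, or if a joint passes its speed limit or range.

## Working session

There is one attempt and no reset: what is moved stays moved. The work goes in short steps, Python scripts to look and compute and a tool call to move; the robot and the scene stay as the last step left them, time stands still between calls to the robot, and variables do not carry over. Pictures are saved under pics/ and viewed, about 8 in all and at most 12, crops included, and the job is handed in when it is done.

Besides the shell and the picture viewer there is one more tool, called after "Call:" as name(argument=value, ...) on one line, values as JSON. servo_tool: Moves the arm, as the interface text tells. Its arguments: {"type":"object","properties":{"increments":{"type":"array"},"grip_force":{"type":"number"}},"required":["increments"]}

```bash
mkdir -p pics; ls
cat > h.py <<'E'
from cell import manip, eyes
import numpy as np, cv2
def shot(name, fn=None):
    p=eyes.camera(name)
    if fn: cv2.imwrite('pics/'+fn, p['image'][:,:,::-1])
    return p
def tip(p,q):
    for d in eyes.tip_of(p,q)[:2]: print(q, 'tip', np.round(d['position'],4), round(d['score'],2))
def world(p,mask=None):
    z=p['z_map']; v,u=np.nonzero((z>0)&(mask if mask is not None else True))
    K=p['K']; d=z[v,u]; c=np.stack([(u-K[0,2])/K[0,0]*d,(v-K[1,2])/K[1,1]*d,d],1)
    R=cv2.Rodrigues(np.array(p['rvec'],float))[0]
    return (c-np.ravel(p['tvec']))@R, u, v
E
python3 - <<'E'
from h import *
print(manip.get_state())
for n in ('top','scene'):
    p=shot(n,n+'1.png')
    for q in ('charger','bay_left','bay_right','tall_pack','slim_pack','tall_pack_catch_left_face','tall_pack_catch_right_face','carver','gouge','gourd'): tip(p,q)
E
```

```text
pics
{'clock': 0.0, 'joints': array([-7.68350159e+01,  1.96365064e+01,  8.73769290e+01,  2.97410987e-04,
        7.30758266e+01, -8.36535797e+00]), 'dq': array([ 0.03619739,  0.02591592,  0.05789496, -0.05714777,  0.02578074,
        0.11515548]), 'effort': array([ 1.40926684e-03, -4.33676362e+01, -2.46011907e+01, -2.51471038e-04,
        7.80309521e-03,  3.44510818e-05]), 'eef_pos': array([ 0.19259944, -0.48796134,  0.23062717]), 'ee_rot': array([-1.79911729e+02, -1.32676322e-02,  2.15302450e+01]), 'wrist_force': array([ 0.15730552, -0.25897005,  0.4222567 ]), 'ft_torque': array([0.015857  , 0.06506079, 0.00575743]), 'width': 0.08593692159796833}
charger tip [ 0.5615 -0.0773  0.004 ] 0.93
bay_left tip [ 0.5467 -0.0204  0.0272] 0.74
bay_right tip [ 0.5792 -0.129   0.0275] 0.59
tall_pack tip [ 0.5749 -0.1297  0.0265] 0.62
slim_pack tip [ 0.3568 -0.1567  0.003 ] 0.89
slim_pack tip [0.6547 0.153  0.0012] 0.81
tall_pack_catch_left_face tip [ 0.5701 -0.0971  0.063 ] 0.45
carver tip [ 0.58   -0.1305  0.0313] 0.66
carver tip [ 6.607e-01 -2.784e-01 -5.000e-04] 0.61
gouge tip [ 0.5771 -0.1294  0.0252] 0.69
gouge tip [ 7.005e-01 -6.440e-02 -2.000e-04] 0.56
gourd tip [ 0.5051  0.1186 -0.0035] 0.8
charger tip [ 0.565  -0.0765  0.001 ] 0.66
charger tip [ 0.5496 -0.0259  0.0292] 0.22
bay_left tip [ 0.546  -0.0242  0.0339] 0.63
bay_right tip [ 0.5767 -0.1268  0.0325] 0.8
bay_right tip [0.5048 0.1245 0.0016] 0.32
tall_pack tip [ 0.5789 -0.1259  0.0313] 0.87
slim_pack tip [6.538e-01 1.518e-01 3.000e-04] 0.95
slim_pack tip [ 0.3599 -0.1581 -0.0009] 0.78
tall_pack_catch_left_face tip [ 0.5711 -0.0955  0.0633] 0.38
tall_pack_catch_right_face tip [ 0.5819 -0.1255  0.034 ] 0.17
carver tip [ 6.657e-01 -2.784e-01 -3.000e-04] 0.96
gouge tip [ 0.7002 -0.0603 -0.0019] 0.58
gourd tip [0.5041 0.1238 0.0014] 0.97
```

View pics/top1.png

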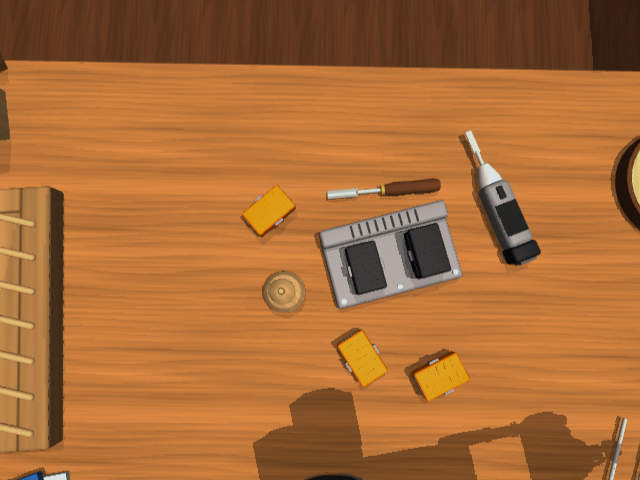

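View pics/scene1.png

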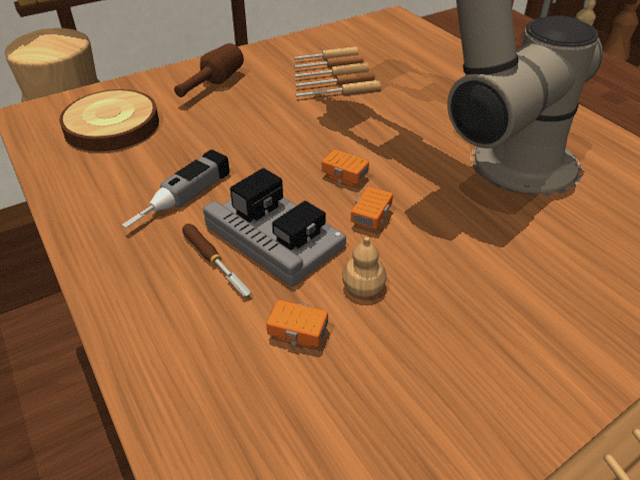

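The top view shows the tall pack in the right bay (px 428,250) and the slim one in the left bay (365,267). The orange look-alikes at (360,358) and (440,377) are clear of the exit path. Next I'll get precise geometry from depth.

```bash
cat >> h.py <<'E'
def rect(p,c,zlo,zhi,r=0.07):
    w,u,v=world(p); m=(np.hypot(w[:,0]-c[0],w[:,1]-c[1])<r)&(w[:,2]>zlo)&(w[:,2]<zhi)
    q=w[m]; (cx,cy),s,a=cv2.minAreaRect((q[:,:2]*1000).astype(np.float32))
    print('rect',np.round([cx,cy,*s,a],1),'n',m.sum(),'z',np.round(np.median(q[:,2]),4))
E
python3 - <<'E'
from h import *
for n in ('top','scene'):
    p=shot(n)
    print(n); rect(p,(.577,-.128),.086,.1); rect(p,(.547,-.022),.067,.08,.06)
    rect(p,(.563,-.077),.025,.036,.2); rect(p,(.563,-.077),.046,.054,.2)
E
```

```text
top
rect [ 578.5 -130.2   86.8   54.9   15.7] n 1597 z 0.0918
rect [549.2 -24.1  86.6  63.6  14.8] n 1582 z 0.0727
rect [526.7 -45.8 340.7 316.2  12.7] n 4705 z 0.0296
rect [523.2 -27.4 297.7 295.    0.6] n 2406 z 0.0496
scene
rect [ 579.1 -126.1   88.3   55.9   15.2] n 958 z 0.0938
rect [550.  -22.3  88.1  65.3  15.2] n 1119 z 0.0748
rect [540.1 -31.9 352.2 305.9   2. ] n 2886 z 0.0314
rect [498.1 -51.3 287.2 313.1  15.2] n 2124 z 0.0511
```

Call:
servo_tool(increments=[0,0,0.7,0.85,-0.4,0,1,0,0,0.7,0.85,-0.4,0,1,0,0,0,0.85,-0.44,0,1,0,0,0,0.85,-0.44,0,1,0,0,0,0.85,-0.44,0,1,0,0,0,0.85,-0.44,0,1,0,0,0,0.85,-0.44,0,1,0,0,0,0.85,-0.44,0,1], grip_force=40)

```text
clock: 1.87
eef_pos: [0.4199, -0.2793, 0.2306]
ee_rot: [179.8, 0.1, 14.0]
wrist_force: [0.7, -1.5, 0.7]
width: 0.0855
```

Call:
servo_tool(increments=[0,0,-0.3,0.8,-0.44,0,1,0,0,0,0.8,-0.44,0,1,0,0,0,0.8,-0.44,0,1,0,0,0,0.8,-0.44,0,1,0,0,0,0.8,-0.44,0,1,0,0,0,0.7,-0.38,0.3,1,0,0,0,0,0,0.3,1,0,0,0,0,0,0,1])

```text
clock: 2.53
eef_pos: [0.5866, -0.1146, 0.2059]
ee_rot: [179.7, -0.2, 15.9]
wrist_force: [-0.9, -0.0, -0.7]
width: 0.0855
```

Run:
```python
from h import *
p=shot('wrist','w1.png'); s=manip.get_state(); print(s['eef_pos'],s['ee_rot'])
rect(p,(.577,-.128),.086,.1); rect(p,(.547,-.022),.067,.08,.06)
for q in ('tall_pack','tall_pack_catch_left_face','tall_pack_catch_right_face','bay_right'): tip(p,q)
```

```text
[ 0.58682012 -0.1147074   0.20703505] [179.67016997  -0.29589456  15.88112945]
rect [ 578.5 -128.9   85.7   54.1   15.4] n 7724 z 0.0923
rect [548.7 -23.   85.7  63.4  15.8] n 7165 z 0.0733
tall_pack tip [ 0.5763 -0.1285  0.0274] 0.97
tall_pack_catch_left_face tip [ 0.5667 -0.0986  0.0616] 0.67
tall_pack_catch_right_face tip [ 0.5818 -0.1617  0.0623] 0.55
```

View pics/w1.png

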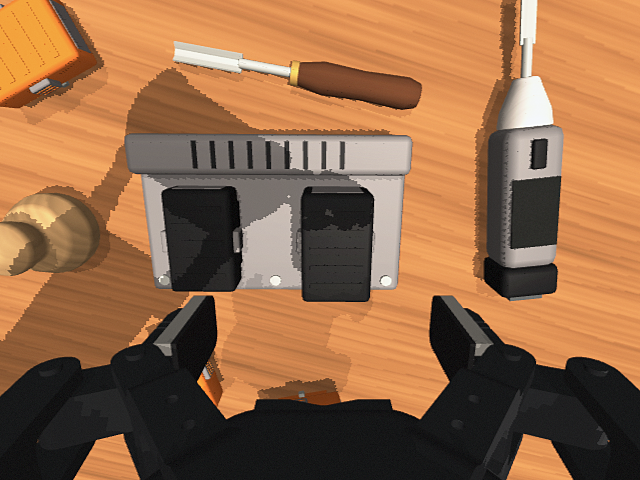

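The wrist view shows the tall pack at px 337,243 and the slim pack at 200,238, each with its catches. Depth puts the tall pack's centre at (0.5785, -0.129) with yaw about 15.6°.

Call:
servo_tool(increments=[0.07,-0.06,0.07,-0.3,0.29,0.4,1,0,0,0,0,0,0.6,1,0,0,0,0,0,0.6,1,0,0,0,0,0,0.6,1,0,0,0,0,0,0,1,0,0,0,0,0,0,1])

```text
clock: 3.28
eef_pos: [0.5789, -0.1401, 0.1266]
ee_rot: [179.4, -0.8, 14.8]
wrist_force: [-0.3, -0.9, 1.5]
width: 0.0855
```

```bash
python3 -c "
from h import *
s=manip.get_state(); print(s['eef_pos'],s['ee_rot'],s['wrist_force'])"
```

```text
[ 0.57887911 -0.14012509  0.12659602] [179.3633691   -0.7793896   14.80466538] [-0.25210208 -0.86388226  1.47248488]
```

```bash
cat >> h.py <<'E'
from scipy.spatial.transform import Rotation as Ro
def need(pos,yaw=15.6):
    s=manip.get_state(); R=Ro.from_euler('xyz',s['ee_rot'],degrees=True); T=Ro.from_euler('xyz',[180,0,yaw],degrees=True)
    print('pose',np.round(s['eef_pos'],4),np.round(s['ee_rot'],2),'F',np.round(s['wrist_force'],1),'w',round(s['width'],4),'t',s['clock'],'dq',np.abs(s['dq']).max().round(2))
    print('turn',np.round((R.inv()*T).as_rotvec()/.08,3),'shift',np.round(R.inv().apply(np.array(pos)-s['eef_pos'])/.04,3))
E
python3 -c "
from h import *
need((.5785,-.129,.12))"
```

```text
pose [ 0.5789 -0.1401  0.1266] [179.36  -0.78  14.8 ] F [-0.3 -0.9  1.5] w 0.0855 t 3.2833 dq 1.86
turn [ 0.14  -0.169 -0.174] shift [ 0.06  -0.273  0.163]
```

Call:
servo_tool(increments=[0.14,-0.17,-0.17,0.06,-0.27,0,1,0,0,0,0,0,0,1,0,0,0,0,0,0,1])

```text
clock: 3.53
eef_pos: [0.5795, -0.1298, 0.1309]
ee_rot: [179.9, -0.2, 15.5]
wrist_force: [-0.0, -0.5, 0.7]
width: 0.0855
```

```bash
python3 -c "
from h import *
need((.5785,-.129,.12))"
```

```text
pose [ 0.5795 -0.1298  0.1309] [ 1.7989e+02 -1.6000e-01  1.5530e+01] F [-0.  -0.5  0.7] w 0.0855 t 3.5333 dq 1.56
turn [ 0.023 -0.035 -0.016] shift [-0.019 -0.026  0.272]
```

Call:
servo_tool(increments=[0.02,-0.03,-0.02,-0.02,-0.03,0.3,1,0,0,0,0,0,0.3,1,0,0,0,0,0,0.3,1,0,0,0,0,0,0.3,1,0,0,0,0,0,0.2,1,0,0,0,0,0,0,1,0,0,0,0,0,0,1])

```text
clock: 4.12
eef_pos: [0.5814, -0.1283, 0.0755]
ee_rot: [179.7, -0.5, 15.8]
wrist_force: [1.3, -0.3, -0.0]
width: 0.0857
```

```bash
python3 -c "
from h import *
need((.5785,-.129,.041))
p=shot('wrist','w2.png'); rect(p,(.577,-.128),.086,.1)"
```

```text
pose [ 0.5814 -0.1283  0.0755] [179.66  -0.46  15.79] F [ 1.3 -0.3 -0. ] w 0.0857 t 4.1167 dq 0.66
turn [ 0.073 -0.101  0.042] shift [-0.082 -0.008  0.861]
rect [ 580.4 -128.9   91.2   91.5   62.7] n 26186 z 0.0924
```

View pics/w2.png

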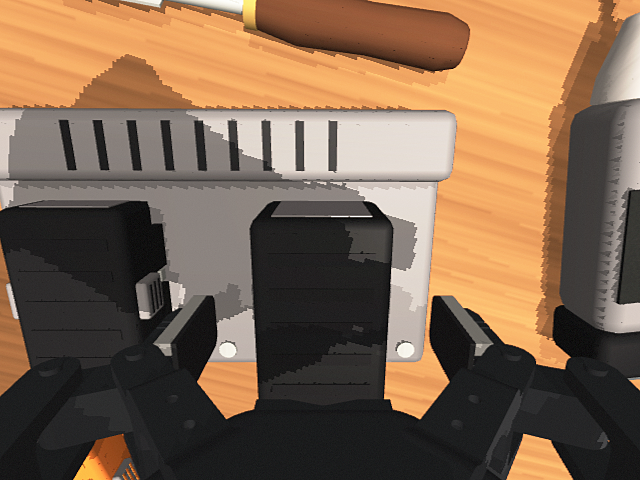

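The pads (px 215 and 432) straddle the tall pack (250–392) symmetrically. I'll carry on down to catch height.

Call:
servo_tool(increments=[0.07,-0.1,0.04,-0.08,-0.01,0.2,1,0.02,-0.02,0,0,0,0.2,1,0.02,-0.02,0,0,0,0.2,1,0,0,0,0,0,0.15,1,0,0,0,0,0,0,1,0,0,0,0,0,0,1])

```text
clock: 4.67
eef_pos: [0.5789, -0.1293, 0.0439]
ee_rot: [-179.9, 0.1, 15.6]
wrist_force: [-0.1, 0.2, -0.2]
width: 0.0855
```

```bash
python3 -c "
from h import *
need((.5785,-.129,.040))"
```

```text
pose [ 0.5789 -0.1293  0.0439] [-1.7987e+02  1.1000e-01  1.5590e+01] F [-0.1  0.2 -0.2] w 0.0855 t 4.6667 dq 0.92
turn [-0.028  0.025 -0.003] shift [-0.007 -0.009  0.097]
```

Call:
servo_tool(increments=[-0.03,0.03,0,0,0,0.1,1,0,0,0,0,0,0,0,0,0,0,0,0,0,-0.3,0,0,0,0,0,0,-1,0,0,0,0,0,0,-1,0,0,0,0,0,0,-1,0,0,0,0,0,0,-1,0,0,0,0,0,0,-1], grip_force=40)

```text
clock: 5.33
eef_pos: [0.579, -0.1289, 0.0402]
ee_rot: [180.0, -0.1, 15.6]
wrist_force: [0.9, -0.1, -1.4]
width: 0.0538
```

```bash
python3 -c "
from h import *
need((.5785,-.129,.040))
print(manip.get_state()['ft_torque'])
shot('wrist','w3.png'); shot('scene','s3.png')"
```

```text
pose [ 0.579  -0.1289  0.0402] [ 1.7998e+02 -7.0000e-02  1.5600e+01] F [ 0.9 -0.1 -1.4] w 0.0538 t 5.3333 dq 0.11
turn [ 0.004 -0.014 -0.001] shift [-0.012  0.     0.004]
[ 0.07681429  0.07755502 -0.03174645]
```

View pics/w3.png

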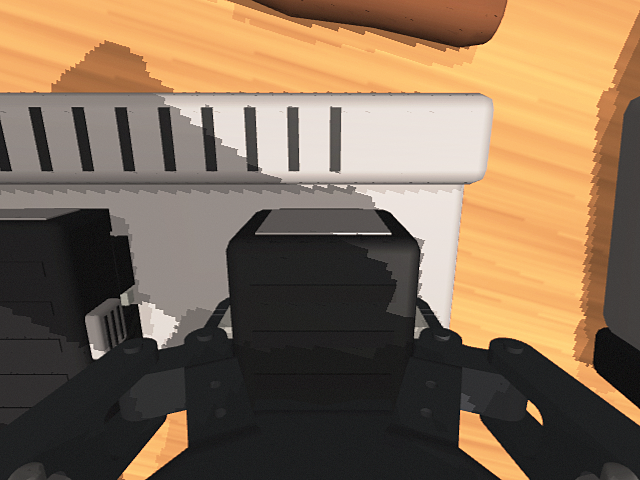

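The fingers hold both sides of the tall pack at 53.8 mm, so the catches are flush. Now I'll draw it along -x gently.

Call:
servo_tool(increments=[0,-0.01,0,-0.15,0,0,-1,0,0,0,-0.15,0,0,-1,0,0,0,-0.15,0,0,-1,0,0,0,0,0,0,-1])

```text
clock: 5.77
eef_pos: [0.5604, -0.1342, 0.0401]
ee_rot: [179.9, -0.1, 15.6]
wrist_force: [-0.4, 0.9, -1.2]
width: 0.0537
```

```bash
python3 -c "
from h import *
need((.5785-.0674,-.129-.0188,.040))
p=shot('scene'); rect(p,(.565,-.131),.086,.1)"
```

```text
pose [ 0.5604 -0.1342  0.0401] [ 1.7995e+02 -7.0000e-02  1.5610e+01] F [-0.4  0.9 -1.2] w 0.0537 t 5.7667 dq 0.18
turn [ 0.011 -0.016  0.002] shift [-1.279 -0.004  0.002]
rect [ 564.8 -126.9   84.1   96.6   62.3] n 691 z 0.094
```

Call:
servo_tool(increments=[0.01,-0.01,0,-0.2,0,0,-1,0,0,0,-0.2,0,0,-1,0,0,0,-0.2,0,0,-1,0,0,0,-0.2,0,0,-1,0,0,0,0,0,0,-1,0,0,0,0,0,0,-1])

```text
clock: 6.32
eef_pos: [0.5258, -0.1438, 0.0402]
ee_rot: [-180.0, -0.0, 15.6]
wrist_force: [1.3, -0.4, -2.8]
width: 0.0539
```

```bash
python3 -c "
from h import *
need((.5785-.0694,-.129-.0194,.040))
shot('wrist','w4.png')"
```

```text
pose [ 0.5258 -0.1438  0.0402] [-179.99   -0.     15.57] F [ 1.3 -0.4 -2.8] w 0.0539 t 6.3167 dq 1.45
turn [-0.003 -0.001 -0.006] shift [-0.433 -0.002  0.004]
```

View pics/w4.png

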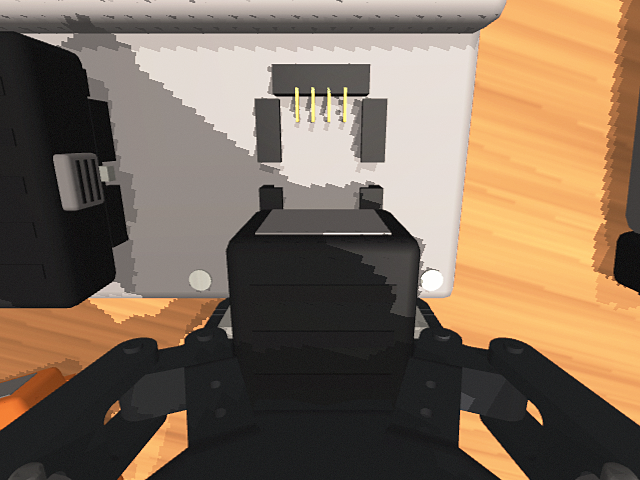

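The pack slides with the gripper: its front edge stays at row 210, and the bay's contacts now show. I'll finish clearing the rails.

Call:
servo_tool(increments=[0,0,0,-0.2,0,0,-1,0,0,0,-0.2,0,0,-1,0,0,0,-0.1,0,0,-1,0,0,0,0,0,0,-1,0,0,0,0,0,0,-1])

```text
clock: 6.78
eef_pos: [0.5049, -0.1498, 0.0402]
ee_rot: [180.0, -0.0, 15.6]
wrist_force: [0.7, -0.2, -1.3]
width: 0.0537
```

```bash
python3 -c "
from h import *
need((.5785-.0694,-.129-.0194,.140))"
```

```text
pose [ 0.5049 -0.1498  0.0402] [ 1.7999e+02 -2.0000e-02  1.5600e+01] F [ 0.7 -0.2 -1.3] w 0.0537 t 6.7833 dq 0.76
turn [ 0.002 -0.005 -0.001] shift [ 0.11  -0.004 -2.496]
```

Call:
servo_tool(increments=[0,0,0,0,0,-0.15,-1,0,0,0,0,0,-0.25,-1,0,0,0,0,0,-0.25,-1,0,0,0,0,0,-0.25,-1,0,0,0,0,0,-0.25,-1,0,0,0,0,0,-0.15,-1,0,0,0,0,0,0,-1,0,0,0,0,0,0,-1])

```text
clock: 7.45
eef_pos: [0.5048, -0.1492, 0.0976]
ee_rot: [-180.0, 0.1, 15.7]
wrist_force: [0.3, -0.0, -4.1]
width: 0.054
```

```bash
python3 -c "
from h import *
need((.505,-.15,.140))"
```

```text
pose [ 0.5048 -0.1492  0.0976] [-1.7997e+02  6.0000e-02  1.5660e+01] F [ 0.3 -0.  -4.1] w 0.054 t 7.45 dq 0.88
turn [-0.007  0.013  0.012] shift [-0.002  0.019 -1.06 ]
```

Call:
servo_tool(increments=[0,0.01,0.01,0,0.02,-0.2,-1,0,0,0,0,0,-0.25,-1,0,0,0,0,0,-0.25,-1,0,0,0,0,0,-0.25,-1,0,0,0,0,0,-0.15,-1,0,0,0,0,0,0,-1,0,0,0,0,0,0,-1])

```text
clock: 8.03
eef_pos: [0.5042, -0.1497, 0.1449]
ee_rot: [-179.8, 0.2, 15.6]
wrist_force: [0.2, -1.0, -4.0]
width: 0.0534
```

```bash
python3 -c "
from h import *
need((.505,-.15,.140))
p=shot('scene','s5.png')
for q in ('tall_pack','slim_pack','carver','gouge','gourd'): tip(p,q)"
```

```text
pose [ 0.5042 -0.1497  0.1449] [-1.7984e+02  1.6000e-01  1.5610e+01] F [ 0.2 -1.  -4. ] w 0.0534 t 8.0333 dq 0.78
turn [-0.034  0.034  0.003] shift [0.018 0.014 0.123]
tall_pack tip [ 0.5031 -0.1489  0.1349] 0.96
slim_pack tip [0.6535 0.1501 0.0027] 0.95
slim_pack tip [ 0.3909 -0.0174 -0.0007] 0.93
carver tip [ 0.6632 -0.2802  0.0011] 0.66
gouge tip [ 0.6989 -0.0596  0.0019] 0.76
gourd tip [ 0.5035  0.1239 -0.0008] 0.94
```

View pics/s5.png

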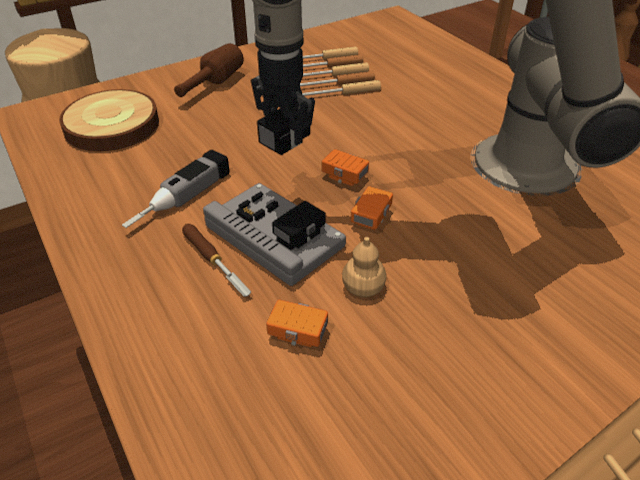

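The tall pack hangs level in the gripper (px 280,133), about 105 mm up. The slim pack is still seated (300,222) and everything else is unmoved. I'll settle for a moment with a small level trim.

Call:
servo_tool(increments=[-0.03,0.03,0,0,0,0.08,-1,0,0,0,0,0,0,-1,0,0,0,0,0,0,-1,0,0,0,0,0,0,-1,0,0,0,0,0,0,-1,0,0,0,0,0,0,-1])

```text
clock: 8.83
eef_pos: [0.5033, -0.1492, 0.1393]
ee_rot: [-179.8, 0.2, 15.6]
wrist_force: [-0.5, -0.2, -3.6]
width: 0.054
```

```bash
python3 -c "
from h import *
need((.505,-.15,.140))
p=shot('scene'); tip(p,'tall_pack'); need((.505,-.15,.140))
print(manip.finish_job())"
```

```text
pose [ 0.5033 -0.1492  0.1393] [-179.85    0.18   15.61] F [-0.5 -0.2 -3.6] w 0.054 t 8.8333 dq 0.05
turn [-0.034  0.039  0.002] shift [ 0.036  0.03  -0.018]
tall_pack tip [ 0.5035 -0.1464  0.1328] 0.6
pose [ 0.5033 -0.1492  0.1394] [-1.7985e+02  1.7000e-01  1.5610e+01] F [-0.  -0.5 -3.6] w 0.0536 t 8.9333 dq 0.07
turn [-0.033  0.037  0.002] shift [ 0.036  0.03  -0.016]
the job is handed in; nothing more can be done
None
```

I took the tall pack out of the right bay and handed the job in with the arm still holding it by both catches. I pinched the catches flush, drew the pack about 76 mm straight along the rails, then lifted it about 10 cm.

**Last checks:**
- **Grip:** the finger opening is about 54 mm, so the catches are flush. The wrist force of about 3.6 N downward fits the weight of the pack.
- **Pose:** the gripper is within about 0.2° of level and its joint speeds are near zero. The network puts the pack's underside at z ≈ 0.133 m, against 0.030 m seated.
- **Rest of the scene:** the last scene picture I viewed, taken just before the final settle, shows the slim pack still in its bay. The carver, gouge, gourd and orange look-alikes look unmoved in it. The network's positions for the carver, gouge and gourd match its first ones to within about 4 mm.

The network's `slim_pack` reports fell on the orange look-alikes, so I judged the slim pack from the picture instead. No check failed.

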